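Charge the mower's battery pack

ROBOT

A 6-joint arm with a two-finger parallel gripper is mounted at the origin on the work surface. World frame = base frame: x ahead of the robot, y to its left, z up, the work surface at z = 0. Lengths are in m, angles in rad, forces in N, time in s.
With the tool pointing down it reaches from about 0.2 to 0.875 m from the base axis. Payload 3.4 kg.
Tool frame: the origin (TCP) lies at the very end of the fingers, on their centre line; the grasp point (between the pads) lies 19 mm behind it; z points along the fingers, y is the line along which they close (so a half turn about z gives the same grasp; the last joint's range is limited). The gripper opens to 94 mm and grips with 3 to 60 N. Pads are 16 mm wide; open, the fingers measure 119 mm over their backs; the gripper's body (75 mm by 177 mm) begins 78 mm behind the grasp point.
Start: joints at [-1.442, 0.276, 1.505, -0, 1.361, -0.121], TCP at [0.142, -0.557, 0.205] pointing down, gripper open.
Joint ranges: [-2.89, 2.89], [-0.75, 2.08], [0.22, 2.7], [-1.18, 4.32], [0.11, 2.71], [-2.7, 2.7]. Speed limits (rad/s): [2.57, 2.57, 3.14, 3.14, 3.14, 3.14].

INTERFACE

Orientations are given as a unit quaternion [x, y, z, w].
In Python, from station import monitor, viewer, job gives the robot as it stands.
- The arm moves only by the shell command python3 -m handwheel 'ROWS' [FORCE]. ROWS is text: rows parted by semicolons, each of 7 numbers parted by spaces: the turn, a rotation vector about the tool's x, y, z normalised to -1 to 1, where 1 is 0.08 rad, then the shift along the tool's x, y, z normalised to -1 to 1, where 1 is 25 mm, then the closure, from -1 (fully open) to 1 (shut). In form: wx wy wz dx dy dz claw; .... A call has 1 to 8 rows; each row shifts and turns the commanded pose from where the row before left it, along the tool's axes as they then stand; what a row does not reach is not made up. A row lasts 1/12 s, in which the tool goes at most 41.7 mm and 7.16 degrees, less where a joint would pass 70% of its speed; a pose out of reach is approached as far as the arm can. A call with a number of a shift or a turn outside -1 to 1 is refused whole. A call with a gripper value outside its range is refused whole. The fingers move at their own pace and stop on an object; FORCE is the grip in N (left out, the last holds). Time passes only in rows, so rows that do not move let the fingers close. It gives the time, the measured TCP pose, the force, the opening and the grip force at its end, in the units of the state.
- monitor.get_state(): the state, without advancing time (a new reading comes with each control period).
- viewer.capture(name): name is "scene" or "top" or "wrist"; returns (picture, depth): 400x640x3 uint8, red, green, blue; 400x640 float32, m along the optical axis (not along the pixel's ray), 0 where there is no reading.
- viewer.camera_params(name): a dict with "fx", "fy", "cx", "cy" (pixels), "R" (3x3) and "t" (3): a world point X has camera coordinates R X + t; the wrist camera has in their place "T_tool_cam" (4x4, takes a point from camera to tool coordinates, whose origin is the TCP and whose axes are the flange's). Camera axes: x right, y down, z forward; pixel columns grow to the right and rows downward; lengths in m; the calibration is good to about 2 mm. The wrist camera is an equidistant fisheye: a pixel r from the principal point sees the ray r / f radians off the axis. A picture is of the moment at which its call begins: read the wrist's pose just before it. camera_params takes no time and is no camera call.
- job.finish_job(): hands the job in; it is judged then, once.
Trained networks look in the newest picture that a camera, given by its name, has taken for a name from the list of things; names that differ only in an ending like _2 or _b are one class to them, and where a whole thing is asked for, a point or a joint stands for the part that bears it (a point fixed in the world has none). Each returns a list of dicts, best first, with "p" (0 to 1); they miss things now and then, are a little off and sometimes report something else, mostly with a low value. They report only what shows in the picture. A call takes as long as a camera call. They do not tell look-alikes from the thing itself.
- viewer.silhouettes(thing, camera): "pixels" (400x640 bool, what is visible of it).
- viewer.tip_of(thing, camera): "position" ([x, y, z] in m, in the coordinates of the camera as it stood for that picture, good to about 4 mm: a listed point, or the origin of a listed thing).
The state is a dict: "t": time; "joint_positions": joint angles; "joint_vel": joint speeds; "joint_torque": joint torques, N m; "tool_pos": TCP position; "orientation": TCP orientation; "force": force on the tool from outside, world axes, zero at the start; "ft_torque": the same for the moment, N m; "gripper_width": finger opening in m; "grasp_force": force on a finger pad.
Only numpy, scipy, OpenCV 4.12 (cv2) and the standard library are available. Lean on these libraries where they do the work, as an engineer would, in place of code of your own. Each camera call takes 0.05 s, during which the arm holds its last target. There are 200 camera calls.

TASK

Take the yellow battery pack out of the rack and slide it down into the slot of the charging dock until it is fully home, lowering it rather than dropping it. Then press the blue key right down, let it up, and press the green key right down. Keep off the keys until the pack is home, never press the red key, and leave the other packs and everything else on the bench where they are.

Things in the scene. Friction and masses are not known exactly. Their poses are not given: they have to be found in the camera images.
- pack_yellow: yellow flat battery pack, the one to be charged; it starts standing upright in one of the rack's three bays. A slab 130 mm wide (its x) x 24 mm thick (its y) x 90 mm high (its z), about 0.55 kg, with a black grip block on top in the middle, 70 mm wide (x) x 20 mm thick (y) x 36 mm high, so 126 mm high in all. Origin: centre of its underside; z up. It is the same either way round
- pack_red: red flat battery pack, a bystander that stays in its bay of the rack. A slab 130 mm wide (its x) x 24 mm thick (its y) x 90 mm high (its z), about 0.55 kg, with a black grip block on top in the middle, 70 mm wide (x) x 20 mm thick (y) x 36 mm high, so 126 mm high in all. Origin: centre of its underside; z up. It is the same either way round
- pack_white: white flat battery pack, a bystander that stays in its bay of the rack. A slab 130 mm wide (its x) x 24 mm thick (its y) x 90 mm high (its z), about 0.55 kg, with a black grip block on top in the middle, 70 mm wide (x) x 20 mm thick (y) x 36 mm high, so 126 mm high in all. Origin: centre of its underside; z up. It is the same either way round
- rack: fixed open rack with a wooden base 170 mm (x) x 235 mm (y), 12 mm thick, on which three packs stand with their x along the rack's x, one at y = -70, 0 and +70 mm. Each bay has a steel cheek on both sides (32 mm apart inside, top 52 mm above the table, 110 mm long in x) and low end strips (top 30 mm above the table). Origin: centre of its underside. The rack and dock may change sides of the table
- dock: fixed charging dock, 210 mm (x) x 200 mm (y), dark grey base with a light grey tower on its +x half (top 90 mm above the table, x from -5 to 105 mm) and a ledge with three keys on its -x half (45 mm above the table). Origin: centre of its underside. In the tower's top is the slot, open upwards: 133 mm long along the dock's y and 27 mm wide along the dock's x, 55 mm deep, mouth bevelled by 4 mm
- slot_floor (a point): centre of the slot's floor, 35 mm above the table, 50 mm from the dock's origin along dock +x; axes as the dock's. The slot's mouth is 55 mm above it. A pack that is fully home has its underside's centre here and its x along the dock's y, and stands 71 mm out of the tower
- key_blue_top (a point): round blue push key on the dock's low front ledge, 30 mm across, wakes the charger; the point is the centre of its top face, which stands about 67 mm above the table when up. The three keys are in a row along the dock's y, 55 mm apart, 60 mm in front of (dock -x) the dock's origin; which colour is where differs from start to start
- key_blue (a joint): travel of the blue key: 0 = up, 0.006 m = fully down (about 5 N); it springs back
- key_green_top (a point): round green push key on the dock's low front ledge, 30 mm across, starts the charge; the point is the centre of its top face, which stands about 67 mm above the table when up. The three keys are in a row along the dock's y, 55 mm apart, 60 mm in front of (dock -x) the dock's origin; which colour is where differs from start to start
- key_green (a joint): travel of the green key: 0 = up, 0.006 m = fully down (about 5 N); it springs back
- key_red_top (a point): round red push key on the dock's low front ledge, 30 mm across, stop, not to be pressed; the point is the centre of its top face, which stands about 67 mm above the table when up. The three keys are in a row along the dock's y, 55 mm apart, 60 mm in front of (dock -x) the dock's origin; which colour is where differs from start to start
- key_red (a joint): travel of the red key: 0 = up, 0.006 m = fully down (about 5 N); it springs back
- spray_can: bystander: red spray can, 60 mm across, 180 mm high, standing
- oil_bottle: bystander: white oil bottle with red cap, 68 mm across, 190 mm high, standing
- jar: bystander: amber jar with steel lid, 70 mm across, 85 mm high
- wrench: bystander: steel wrench, 190 mm, lying flat; origin near its middle
- screwdriver: bystander: orange-handled screwdriver, 190 mm, lying flat; origin near its middle
Mind the look-alikes: they are no part of the job. Several things have the shape of the pack_yellow; the one meant has the colours described above.

How it is judged:
By the outcome, as a careful person would: the job done as asked, in the order asked, and still so for the second after the job is handed in, with the robot touching nothing.
It also fails if it takes over 64 s, if anything falls off the work surface, if the arm or the gripper's body presses on something with over 40 N, if the wrist force passes 120 N, or if a joint passes its speed limit or range.

## Working session

There is one attempt and no reset: what is moved stays moved. The work goes in short steps, Python scripts to look and compute and a shell command to move; the robot and the scene stay as the last step left them, time stands still between calls to the robot, and variables do not carry over. Pictures are saved under pics/ and viewed, at most 10 in all, crops included, and the job is handed in when it is done.

```bash
mkdir -p pics; cat > h.py <<'E'
import numpy as np, cv2
from scipy.spatial.transform import Rotation as Rn
from station import monitor, viewer, job
def toworld(name,p,st=None):
    P=viewer.camera_params(name); p=np.asarray(p,float)
    if name=="wrist":
        T=np.array(P["T_tool_cam"]); q=p@T[:3,:3].T+T[:3,3]
        return q@Rn.from_quat(st["orientation"]).as_matrix().T+np.array(st["tool_pos"])
    return (p-np.array(P["t"]))@np.array(P["R"])
def cloud(name,depth,st=None):
    P=viewer.camera_params(name); v,u=np.mgrid[:400,:640].astype(float)
    x=(u-P["cx"])/P["fx"]; y=(v-P["cy"])/P["fy"]
    if name=="wrist":
        r=np.hypot(x,y)+1e-9; k=np.tan(np.minimum(r,1.5))/r; x=x*k;y=y*k
    return toworld(name,np.stack([x*depth,y*depth,depth],-1).reshape(-1,3),st).reshape(400,640,3)
E
python3 - <<'E'
from h import *
print(monitor.get_state())
pics=[]
for c in ("scene","top"):
    im,d=viewer.capture(c); pics.append(im); cv2.imwrite(f"pics/{c}0.png",im[...,::-1]); np.save(f"{c}_d.npy",d)
    W=cloud(c,d)
    for n in ("pack_yellow","pack_red","pack_white","rack","dock","slot_floor","key_blue_top","key_green_top","key_red_top"):
        for r in viewer.tip_of(n,c)[:3]: print(c,n,round(r["p"],2),toworld(c,r["position"]).round(4))
E
```

```text
{'t': 0.0, 'joint_positions': array([-1.44200867e+00,  2.76573341e-01,  1.50612436e+00,  2.91478878e-05,
        1.36069872e+00, -1.21021102e-01]), 'joint_vel': array([ 0.00011999,  0.00026798,  0.00077375, -0.00028515, -0.00110059,
        0.00037107]), 'joint_torque': array([ 7.02966918e-04, -4.04574466e+01, -2.37225938e+01,  7.03605101e-02,
        3.44315590e-02, -1.37809607e-04]), 'tool_pos': array([ 0.14207077, -0.55658323,  0.2046206 ]), 'orientation': array([ 9.92209561e-01,  1.24576780e-01,  1.07483530e-05, -9.01934051e-04]), 'force': array([-0.95140311,  0.76073354, -0.26315941]), 'ft_torque': array([-0.03086388,  0.07576578, -0.03168656]), 'grasp_force': 0.0, 'gripper_width': 0.09356215632715198}
scene pack_yellow 0.89 [ 0.3868 -0.455   0.0012]
scene pack_yellow 0.74 [ 0.3573 -0.1285 -0.0026]
scene pack_yellow 0.73 [ 0.5476 -0.249   0.0153]
scene pack_red 0.98 [ 0.55   -0.1814  0.0103]
scene pack_white 0.71 [ 0.5496 -0.326   0.0119]
scene pack_white 0.39 [ 0.3941  0.4989 -0.0005]
scene rack 0.92 [ 0.5473 -0.2587  0.001 ]
scene rack 0.55 [ 0.3904  0.4996 -0.0029]
scene rack 0.44 [0.4581 0.219  0.0688]
scene dock 0.83 [ 5.117e-01  2.304e-01 -3.000e-04]
scene slot_floor 0.69 [0.5657 0.244  0.032 ]
scene key_blue_top 0.57 [0.4418 0.2684 0.0672]
scene key_green_top 0.44 [0.4731 0.16   0.0653]
scene key_red_top 0.55 [0.4579 0.2172 0.0673]
top pack_yellow 0.87 [ 0.3857 -0.4616 -0.0033]
top pack_yellow 0.85 [ 0.3608 -0.1289 -0.0005]
top pack_yellow 0.62 [ 0.5521 -0.2536  0.0062]
top pack_red 0.7 [ 0.547  -0.1834  0.011 ]
top pack_white 0.86 [ 0.5519 -0.3283  0.0117]
top rack 0.96 [ 0.551  -0.2567  0.0031]
top dock 0.71 [ 0.5179  0.2313 -0.0063]
top slot_floor 0.8 [0.5638 0.2467 0.0304]
top key_blue_top 0.55 [0.4446 0.2683 0.0669]
top key_green_top 0.39 [0.473  0.1607 0.0636]
top key_green_top 0.32 [7.563e-01 2.094e-01 5.000e-04]
top key_red_top 0.45 [0.4572 0.2182 0.0594]
```

View pics/scene0.png

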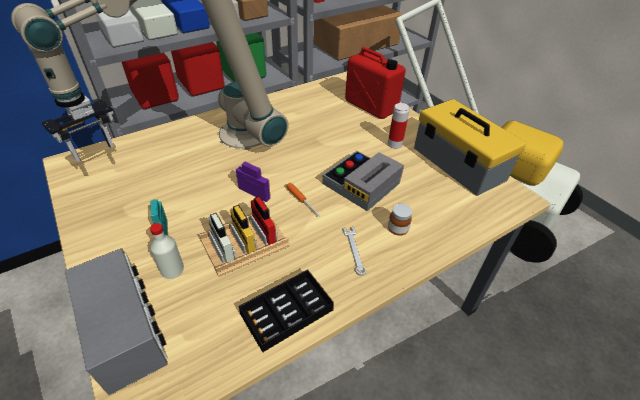

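View pics/top0.png

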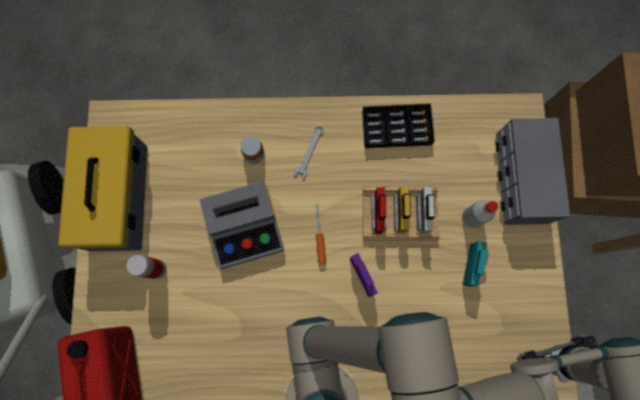

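The scene view shows the robot at the back, the rack near (243,240) and the dock near (365,178). Things that could be taken for the yellow pack, as scene / top pixels:
- **Yellow pack in the middle bay:** (242,228) / (404,208). This one matches the description.
- **Purple block:** (253,182) / (363,275).
- **Teal block:** (157,217) / (475,264).
- **White pack:** (221,237) / (428,207).
- **Red pack:** (263,220) / (380,209).
- **Yellow toolbox:** (470,140) / (100,187).

The keys in the top view are blue (229,248), red (247,243) and green (265,238).

```bash
python3 - <<'E'
from h import *
ims=[]
for c,(x0,y0,x1,y1) in (("scene",(195,190,295,275)),("top",(355,180,445,245))):
    im=cv2.imread(f"pics/{c}0.png"); ims.append(cv2.resize(im[y0:y1,x0:x1],(390,300),interpolation=cv2.INTER_CUBIC))
cv2.imwrite("pics/crop1.png",np.hstack(ims))
def rect(p,l):
    (c,s,a)=cv2.minAreaRect((p[:,:2]*1000).astype(np.float32)); print(l,len(p),np.round(c,1),np.round(s,1),round(a,1),"z",np.percentile(p[:,2],[5,50,95]).round(4))
for c in ("scene","top"):
    W=cloud(c,np.load(f"{c}_d.npy")); x,y,z=np.moveaxis(W,-1,0)
    near=lambda a,b,r:(np.hypot(x-a,y-b)<r)
    for l,b in (("red",-.182),("yel",-.253),("whi",-.327)):
        rect(W[(abs(x-.55)<.08)&(abs(y-b)<.028)&(z>.127)&(z<.15)],c+l+" grip")
        rect(W[(abs(x-.55)<.08)&(abs(y-b)<.028)&(z>.09)&(z<.11)],c+l+" slab")
    rect(W[near(.54,.235,.15)&(z>.08)&(z<.1)],c+" tower")
    rect(W[near(.54,.235,.15)&(z>.02)&(z<.1)],c+" dock")
    for l,a,b in (("b",.443,.268),("r",.4575,.218),("g",.473,.160)):
        rect(W[near(a,b,.02)&(z>.058)&(z<.075)],c+" key"+l)
    print(c,"table",np.median(z[abs(z)<.02]))
E
```

```text
scenered grip 137 [ 552.7 -183.1] [21.3 71.7] 89.2 z [0.1299 0.1378 0.1407]
scenered slab 172 [ 551.8 -185.3] [134.1  25.1] 0.3 z [0.0913 0.101  0.108 ]
sceneyel grip 145 [ 554.1 -253.1] [20.9 72.3] 88.3 z [0.1303 0.1377 0.1411]
sceneyel slab 167 [ 553.4 -253.6] [ 24.3 131.1] 88.6 z [0.0915 0.1012 0.1071]
scenewhi grip 148 [ 550.4 -322.4] [20.5 71.9] 88.1 z [0.1311 0.1381 0.1409]
scenewhi slab 157 [ 551.9 -323.8] [ 24.1 128. ] 89.5 z [0.0929 0.1015 0.1073]
scene tower 1125 [567.8 245.4] [113.8 204.9] 14.9 z [0.0833 0.0888 0.0922]
scene dock 2742 [517.9 232.2] [218.4 210.2] 13.7 z [0.0286 0.0677 0.0914]
scene keyb 43 [444.1 265.5] [33.1 32.7] 50.6 z [0.0591 0.065  0.0682]
scene keyr 43 [461.7 215.3] [26.2 27.6] 58.5 z [0.0592 0.0649 0.0702]
scene keyg 47 [473.8 160.6] [28.5 32.6] 55.8 z [0.0595 0.0655 0.0688]
scene table 1.21041349133098e-05
topred grip 180 [ 550.9 -183.1] [20.1 70.2] 87.9 z [0.1298 0.1373 0.1432]
topred slab 204 [ 549.8 -182.7] [ 24.8 129.9] 87.4 z [0.0934 0.1007 0.1061]
topyel grip 174 [ 552.1 -253. ] [19.9 71.6] 87.0 z [0.1307 0.1373 0.1426]
topyel slab 203 [ 551.5 -252.9] [ 23.6 130.1] 88.8 z [0.094  0.1011 0.1066]
topwhi grip 182 [ 547.9 -322.8] [21.4 69.3] 89.8 z [0.1311 0.1368 0.1428]
topwhi slab 221 [ 547.8 -323. ] [ 25.5 129.6] 87.9 z [0.0921 0.1006 0.107 ]
top tower 2112 [564.2 244.5] [112.8 202.5] 15.3 z [0.0834 0.0892 0.0944]
top dock 4864 [516.4 230.8] [212.1 203.7] 15.3 z [0.0362 0.0639 0.093 ]
top keyb 99 [442.3 268.1] [32.9 35.3] 89.9 z [0.0587 0.0643 0.0707]
top keyr 89 [456.6 216.2] [30. 38.] 76.2 z [0.059  0.0654 0.0714]
top keyg 89 [475.1 160.3] [33.5 35.8] 27.7 z [0.0588 0.0648 0.0702]
top table -0.0005517449908806868
```

View pics/crop1.png

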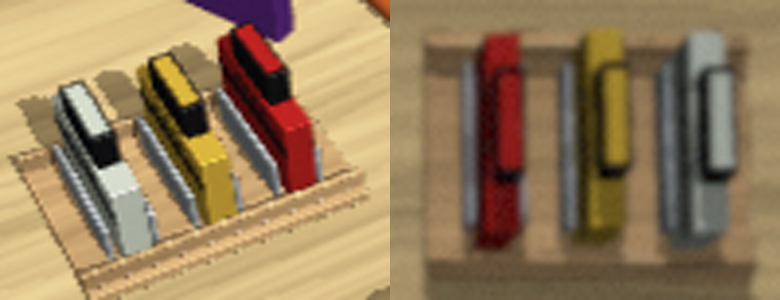

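The crop shows the yellow pack upright in the middle bay, between red and white. Both views agree on its centre (0.553,-0.253), grip top z 0.138 and yaw of about -1.5°. The dock yaw is about 15°, with the slot at (0.5655,0.2445). Next I turn and move to hover, fingers half open.

```bash
cat >> h.py <<'E'
def togo(x,y,z,yaw):
    s=monitor.get_state(); R=Rn.from_quat(s["orientation"]).as_matrix(); p=np.array(s["tool_pos"])
    psi=np.degrees(np.arctan2(R[1,0],R[0,0])); c,n=np.cos(np.radians(yaw)),np.sin(np.radians(yaw))
    G=np.array([[c,n,0],[n,-c,0],[0,0,-1]]); 
    print("t",round(s["t"],2),"pos",p.round(4),"yaw",psi.round(2),"tilt",np.degrees(R[:2,2]).round(2),"F",np.round(s["force"],1),"w",round(s["gripper_width"],4),"grip",round(s["grasp_force"],1),"q6",round(s["joint_positions"][5],2))
    d=np.array([x,y,z])-p
    print(" turn",(Rn.from_matrix(R.T@G).as_rotvec()/.08).round(2)," shift in goal axes",(G.T@d/.025).round(2)," in present axes",(R.T@d/.025).round(2))
E
python3 -m handwheel '0 0 .86 0 0 0 0;0 0 .86 0 0 0 0;0 0 .86 0 0 0 0;0 0 .86 0 0 0 0;0 0 0 .5 -.4 0 0;0 0 0 1 -.78 0 0;0 0 0 1 -.78 0 0;0 0 0 1 -.78 0 0'
python3 -m handwheel '0 0 0 1 -.78 0 0;0 0 0 1 -.78 0 0;0 0 0 1 -.78 0 0;0 0 0 1 -.78 0 0;0 0 0 1 -.78 0 0;0 0 0 1 -.78 0 0;0 0 0 1 -.78 0 0;0 0 0 1 -.78 0 0'
python3 -m handwheel '0 0 0 1 -.78 0 0;0 0 0 1 -.78 0 0;0 0 0 1 -.78 0 0;0 0 0 1 -.78 0 0;0 0 0 .5 -.4 0 0;0 0 0 0 0 0 0;0 0 0 0 0 0 0'
python3 -c "
from h import *
togo(.553,-.253,.106,-1.5)"
```

```text
t: 1.67
tool_pos: [0.2327, -0.4893, 0.2054]
orientation: [1.0, -0.012, 0.0, -0.0]
force: [-0.6, -0.9, 0.3]
gripper_width: 0.0477
grasp_force: 0.0
t: 2.33
tool_pos: [0.4366, -0.3376, 0.2056]
orientation: [1.0, -0.011, 0.0, -0.0]
force: [0.7, -0.4, 0.2]
gripper_width: 0.047
grasp_force: 0.0
t: 2.92
tool_pos: [0.5502, -0.2534, 0.2052]
orientation: [1.0, -0.011, -0.0, -0.0]
force: [0.1, 0.0, 0.3]
gripper_width: 0.0469
grasp_force: 0.0
t 2.92 pos [ 0.5502 -0.2534  0.2052] yaw -1.25 tilt [-0.05  0.01] F [0.1 0.  0.3] w 0.0469 grip 0.0 q6 1.05
 turn [-0.    0.01  0.06]  shift in goal axes [ 0.11 -0.02  3.97]  in present axes [ 0.12 -0.02  3.97]
```

```bash
python3 - <<'E'
from h import *
s=monitor.get_state(); im,d=viewer.capture("wrist"); cv2.imwrite("pics/w1.png",im[...,::-1])
W=cloud("wrist",d,s); x,y,z=np.moveaxis(W,-1,0)
print(viewer.camera_params("wrist")["T_tool_cam"])
for l,b in (("red",-.183),("yel",-.253),("whi",-.323)):
    for n,lo,hi in (("grip",.131,.145),("slab",.095,.108)):
        p=W[(abs(x-.55)<.09)&(abs(y-b)<.025)&(z>lo)&(z<hi)&(d>0)]
        if len(p)>10:
            c,sz,a=cv2.minAreaRect((p[:,:2]*1000).astype(np.float32)); print(l,n,len(p),np.round(c,1),np.round(sz,1),round(a,1),np.median(p[:,2]).round(4))
E
```

```text
[[-1.95674851e-04 -9.73371891e-01 -2.29231593e-01  6.59921078e-02]
 [ 9.99999948e-01 -1.31641946e-04 -2.94628984e-04  6.98205432e-04]
 [ 2.56607078e-04 -2.29231639e-01  9.73371866e-01 -1.78798836e-01]
 [ 0.00000000e+00  0.00000000e+00  0.00000000e+00  1.00000000e+00]]
red grip 1856 [ 551.4 -185.3] [21.  70.6] 89.1 0.1379
red slab 1204 [ 553.5 -185.6] [ 24.8 125.8] 88.4 0.1014
yel grip 1953 [ 552.9 -255.7] [19.7 69.4] 88.3 0.1379
yel slab 1373 [ 553.  -255.6] [ 24.  128.9] 88.4 0.1014
whi grip 1876 [ 549.4 -325. ] [20.7 70.1] 87.9 0.1379
whi slab 1262 [ 550.1 -324.7] [ 25.3 128.3] 87.9 0.1014
```

View pics/w1.png

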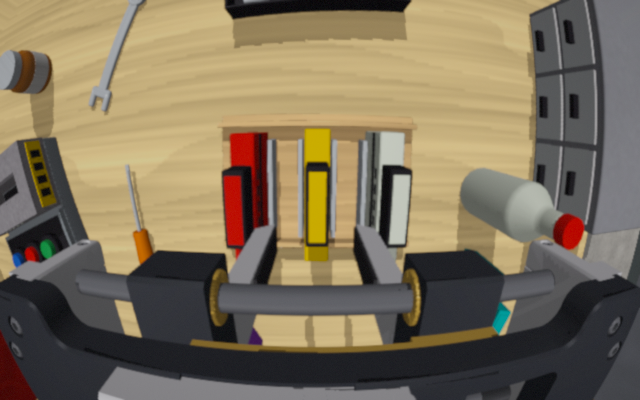

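The wrist view shows the yellow pack at (317,195), centred between the half-open fingers, with red on the left and white on the right. I descend with small corrections.

```bash
python3 -m handwheel '0 0 .08 .12 .05 .6 0;0 0 0 0 0 .8 0;0 0 0 0 0 .8 0;0 0 0 0 0 .8 0;0 0 0 0 0 .6 0;0 0 0 0 0 .37 0;0 0 0 0 0 0 0' 35
python3 -m handwheel '0 0 0 0 0 0 1;0 0 0 0 0 0 1;0 0 0 0 0 0 1;0 0 0 0 0 0 1;0 0 0 0 0 0 1;0 0 0 0 0 0 1' 35
python3 -c "
from h import *
togo(.553,-.255,.106,-1.5)"
```

```text
t: 3.55
tool_pos: [0.5506, -0.2562, 0.1043]
orientation: [1.0, -0.016, -0.002, -0.001]
force: [0.3, 0.4, -0.3]
gripper_width: 0.0465
grasp_force: 0.0
t: 4.05
tool_pos: [0.5534, -0.2561, 0.1071]
orientation: [1.0, -0.016, 0.001, 0.0]
force: [-0.9, -0.0, 3.2]
gripper_width: 0.0202
grasp_force: 34.9
t 4.05 pos [ 0.5534 -0.2561  0.1071] yaw -1.82 tilt [ 0.08 -0.01] F [-0.9 -0.   3.2] w 0.0202 grip 34.9 q6 1.05
 turn [ 0.   -0.02 -0.07]  shift in goal axes [-0.02 -0.05  0.05]  in present axes [-0.02 -0.05  0.05]
```

```bash
python3 -m handwheel '0 0 0 0 0 -.4 1;0 0 0 0 0 -.6 1;0 0 0 0 0 -.6 1;0 0 0 0 0 -.6 1;0 0 0 0 0 -.8 1;0 0 0 0 0 -.8 1;0 0 0 0 0 -.8 1;0 0 0 0 0 -.8 1'
python3 -m handwheel '0 0 0 0 0 -.6 1;0 0 0 0 0 -.4 1;0 0 0 0 0 0 1;0 0 0 0 0 0 1'
python3 -c "
from h import *
togo(.5655,.2445,.26,105.1)"
```

```text
t: 4.72
tool_pos: [0.552, -0.2559, 0.2411]
orientation: [1.0, -0.016, -0.001, -0.0]
force: [-0.1, -0.0, -6.1]
gripper_width: 0.02
grasp_force: 35.0
t: 5.05
tool_pos: [0.5526, -0.2561, 0.2656]
orientation: [1.0, -0.016, -0.0, -0.0]
force: [0.8, -0.3, -7.3]
gripper_width: 0.0198
grasp_force: 35.0
t 5.05 pos [ 0.5526 -0.2561  0.2656] yaw -1.82 tilt [-0.06  0.02] F [ 0.8 -0.3 -7.3] w 0.0198 grip 35.0 q6 1.05
 turn [-1.000e-02  1.000e-02 -2.333e+01]  shift in goal axes [19.2   5.72  0.23]  in present axes [ -0.12 -20.03   0.23]
```

The pack is lifted. I carry it part way, turn, and look at the slot before going over it.

```bash
python3 -m handwheel '0 0 0 0 -.5 0 1;0 0 0 0 -1 0 1;0 0 0 0 -1 0 1;0 0 0 0 -1 0 1;0 0 0 0 -1 0 1;0 0 0 0 -1 0 1;0 0 0 0 -1 0 1;0 0 0 0 -1 0 1' >/dev/null
python3 -m handwheel '0 0 0 0 -1 0 1;0 0 0 0 -1 0 1;0 0 0 0 -1 0 1;0 0 0 0 -1 0 1;0 0 0 0 -.5 0 1;0 0 0 0 0 0 1;0 0 -.5 0 0 0 1;0 0 -1 0 0 0 1'
python3 -m handwheel '0 0 -1 0 0 0 1;0 0 -1 0 0 0 1;0 0 -1 0 0 0 1;0 0 -1 0 0 0 1;0 0 -1 0 0 0 1;0 0 -1 0 0 0 1;0 0 -1 0 0 0 1;0 0 -1 0 0 0 1' >/dev/null
python3 -m handwheel '0 0 -1 0 0 0 1;0 0 -1 0 0 0 1;0 0 -1 0 0 0 1;0 0 -1 0 0 0 1;0 0 -1 0 0 0 1;0 0 -1 0 0 0 1;0 0 -1 0 0 0 1;0 0 -1 0 0 0 1' >/dev/null
python3 -m handwheel '0 0 -1 0 0 0 1;0 0 -1 0 0 0 1;0 0 -1 0 0 0 1;0 0 -1 0 0 0 1;0 0 -1 0 0 0 1;0 0 -.8 0 0 0 1;0 0 0 0 0 0 1;0 0 0 0 0 0 1'
python3 - <<'E'
from h import *
togo(.5655,.2445,.26,105.1)
s=monitor.get_state(); im,d=viewer.capture("wrist"); cv2.imwrite("pics/w2.png",im[...,::-1]); np.save("w2.npy",d)
for n in ("slot_floor","key_blue_top","key_red_top","key_green_top"):
    for r in viewer.tip_of(n,"wrist")[:2]: print(n,round(r["p"],2),toworld("wrist",r["position"],s).round(4))
W=cloud("wrist",d,s); np.save("W2.npy",W); x,y,z=np.moveaxis(W,-1,0)
p=W[(np.hypot(x-.5655,y-.2445)<.15)&(z>.085)&(z<.094)&(d>0)]
c,sz,a=cv2.minAreaRect((p[:,:2]*1000).astype(np.float32)); print("tower",len(p),c,sz,a,np.median(p[:,2]))
E
```

```text
t: 6.38
tool_pos: [0.5618, 0.0431, 0.2653]
orientation: [0.999, 0.046, -0.001, 0.001]
force: [-0.8, 0.4, -5.8]
gripper_width: 0.0199
grasp_force: 35.0
t: 8.38
tool_pos: [0.562, 0.0427, 0.2656]
orientation: [0.61, 0.792, -0.001, -0.0]
force: [0.8, 0.3, -5.4]
gripper_width: 0.0197
grasp_force: 35.0
t 8.38 pos [0.562  0.0427 0.2656] yaw 104.83 tilt [-0.08 -0.04] F [ 0.8  0.3 -5.4] w 0.0197 grip 35.0 q6 -0.31
 turn [-0.02  0.   -0.06]  shift in goal axes [7.76 2.24 0.22]  in present axes [7.77 2.2  0.22]
slot_floor 0.63 [0.5623 0.2395 0.0371]
key_red_top 0.76 [0.4563 0.2146 0.0651]
key_red_top 0.2 [ 0.4907 -0.005   0.0019]
key_green_top 0.69 [0.4747 0.1627 0.0672]
key_green_top 0.3 [ 0.4934 -0.0056  0.0023]
tower 8190 (573.21044921875, 212.33438110351562) (111.0856704711914, 137.29872131347656) 15.650918960571289 0.08950702092407044
```

View pics/w2.png

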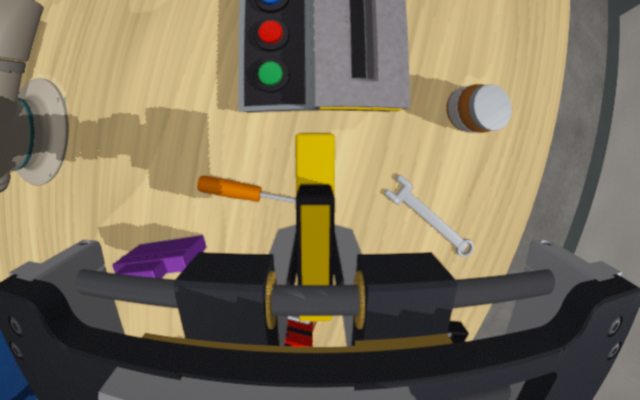

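The wrist view shows the held pack at (315,150-320), pointing at the dock. The slot is at (360,35), its near end at (362,77), and the keys are red (270,31) and green (270,72). I measure the slot lines and the held pack in the same cloud.

```bash
python3 - <<'E'
from h import *
s=monitor.get_state(); W=np.load("W2.npy"); d=np.load("w2.npy")
R=Rn.from_quat(s["orientation"]).as_matrix(); T=(W-np.array(s["tool_pos"]))@R*1000   # tool coords mm
z=W[...,2]; top=(abs(z-.0895)<.004)&(d>0)
ex=[]
for v in range(0,110,4):
    u=np.where(top[v])[0]; u=u[(u>280)&(u<420)]
    if len(u)<10: continue
    g=np.diff(u); k=g.argmax()
    a,b=T[v,u[0]],T[v,u[-1]]
    o=[v,a[:2].round(1),b[:2].round(1)]
    if g[k]>4: o+=["slot",T[v,u[k]][:2].round(1),T[v,u[k+1]][:2].round(1)]
    print(*o)
# near end of slot / tower along columns
for u in (340,348,356,360,364,368,372,384,396):
    vv=np.where(top[:115,u])[0]; print(u,"tower near",T[vv.max(),u][:2].round(1), "gap", [T[vv[i+1],u][:2].round(1) for i in np.where(np.diff(vv)>3)[0]], T[vv.min(),u][:2].round(1),vv.min())
# pack in hand
for n,lo,hi in (("grip",-38,-25),("slab",-4,10)):
    m=(T[...,2]>lo)&(T[...,2]<hi)&(abs(T[...,1])<20)&(abs(T[...,0])<80)&(d>0)
    p=T[m]; print(n,len(p),np.percentile(p[:,2],[10,50,90]).round(1),cv2.minAreaRect(p[:,:2].astype(np.float32)))
E
```

```text
0 [222.9  -1.6] [229.5 107.7] slot [224.5  38.5] [227.1  68.8]
4 [217.5  -1.6] [223.7 107.3] slot [219.   38.4] [220.9  67.2]
8 [211.9  -1.6] [218.7 107.3] slot [214.   38.4] [216.1  67.3]
12 [206.9  -1.6] [213.2 108.2] slot [208.4  39.4] [210.4  68.2]
16 [201.1  -1.6] [207.9 108.1] slot [203.3  39.4] [204.4  67.7]
20 [196.   -1.6] [202.4 107.7] slot [198.3  39.3] [199.4  66.5]
24 [190.6  -1.6] [197.4 107.8] slot [192.6  39.1] [194.4  67.7]
28 [185.3  -1.6] [191.7 108.4] slot [186.9  37.7] [189.3  67.6]
32 [180.7  -1.6] [186.4 107. ] slot [181.9  40. ] [183.6  67.2]
36 [174.9  -1.6] [180.9 107.6] slot [177.1  40. ] [178.8  68.4]
40 [170.5  -0.5] [176.2 107.9] slot [172.3  40. ] [173.1  68. ]
44 [165.6  -0.5] [171.3 109.1] slot [166.8  38.6] [168.7  68.3]
48 [160.5  -0.5] [166.  107.6] slot [161.9  38.6] [163.6  67. ]
52 [155.7  -0.5] [160.5 108.1] slot [156.4  38.3] [158.5  68. ]
56 [150.8  -0.5] [156.2 108.8] slot [151.7  39.5] [153.7  68. ]
60 [146.2  -0.6] [150.8 108.2] slot [146.8  38.3] [148.7  67.9]
64 [141.   -0.6] [146.  108.2] slot [142.3  39.6] [143.6  67.7]
68 [136.4  -0.6
[... 452 characters left out ...]
near [92.3 36.8] gap [] [224.5  38.5] 0
356 tower near [92.5 46. ] gap [] [124.6  46.4] 79
360 tower near [92.6 50.6] gap [] [124.8  51.1] 79
364 tower near [92.7 55.2] gap [] [124.7  55.5] 79
368 tower near [92.8 59.6] gap [] [125.1  60.4] 79
372 tower near [93.1 64.5] gap [array([203.2,  66.6]), array([126.5,  65.1])] [225.3  67.4] 1
384 tower near [92.5 78.8] gap [] [226.7  81.6] 0
396 tower near [93.4 93.9] gap [] [228.1  96.3] 0
grip 3886 [-31.4 -30.2 -28.8] ((7.653255462646484, -0.34177589416503906), (53.1156005859375, 36.71275329589844), 22.9467716217041)
slab 2267 [5.2 6.3 7.2] ((-2.1621017456054688, -0.30794525146484375), (128.77590942382812, 33.88628005981445), 0.08490121364593506)
```

```bash
python3 - <<'E'
from h import *
s=monitor.get_state(); W=np.load("W2.npy"); d=np.load("w2.npy"); im=cv2.imread("pics/w2.png").astype(int)
R=Rn.from_quat(s["orientation"]).as_matrix(); T=(W-np.array(s["tool_pos"]))@R*1000
yel=(im[...,2]>120)&(im[...,0]<90)&(im[...,1]>90)
for n,v0,v1,zz in (("slab",128,184,5),("grip",195,285,-30)):
    for v in range(v0,v1,8):
        m=yel[v]&(abs(T[v,:,2]-zz)<4)&(d[v]>0); u=np.where(m)[0]
        if len(u)>4: print(n,v,T[v,u[0]].round(1),T[v,u[-1]].round(1),"mid",(T[v,u[0],1]+T[v,u[-1],1])/2)
for u in (305,315,325):
    v=np.where(yel[120:340,u]&(T[120:340,u,2]>-2)&(T[120:340,u,2]<12)&(d[120:340,u]>0))[0]+120
    print("ends",T[v.min(),u].round(1),T[v.max(),u].round(1),v.min(),v.max())
    v=np.where((abs(T[120:340,u,2]+30)<4)&(d[120:340,u]>0))[0]+120
    print(" gripends",T[v.min(),u].round(1),T[v.max(),u].round(1),v.min(),v.max())
E
```

```text
slab 136 [ 61.  -12.5   7.7] [61.  10.8  7.8] mid -0.8398232401460124
slab 144 [ 56.2 -12.6   8.3] [56.2 10.8  7.4] mid -0.8823579236306864
slab 152 [ 51.4 -11.9   7.1] [51.4 10.8  6.7] mid -0.575121786821736
slab 160 [ 46.6 -12.    6.8] [46.5 10.9  7.6] mid -0.5465366150948743
slab 168 [ 41.9 -12.    6.1] [41.7 10.9  7.5] mid -0.5390666067742833
slab 176 [ 36.9 -12.1   6.9] [36.7 11.   7.8] mid -0.5609760088210924
grip 211 [ 24.7  -7.6 -29.2] [ 25.2   5.8 -31.3] mid -0.8681558506843032
grip 219 [ 20.6  -7.6 -29.4] [ 20.7   8.9 -29.8] mid 0.659860059815851
grip 227 [ 16.9  -7.1 -30.9] [ 16.6   5.9 -30.1] mid -0.5719614400265569
grip 235 [ 12.4  -7.2 -30.2] [ 12.3   6.  -29.9] mid -0.5920269231030084
grip 243 [  7.7  -7.3 -29.3] [  8.    6.  -30.2] mid -0.625034778426409
grip 251 [  4.   -7.3 -31.2] [  3.8   6.1 -30.8] mid -0.6041856510534593
grip 259 [ -0.8  -7.4 -30.5] [ -0.2   6.1 -31.9] mid -0.6503778174292134
grip 267 [ -5.5  -7.5 -30.4] [ -5.8   6.2 -29.8] mid -0.6146040429558326
grip 275 [-10.3  -7.5 -30.3] [-10.7   6.3 -29.5] mid -0.6207448150766273
grip 283 [-16.1 -10.4 -28.7] [-14.8   6.3 -31. ] mid -2.0635030040754496
ends [62.2 -6.5  7. ] [-65.7  -7.9   6.6] 134 320
 gripends [ 33.1  -5.5 -28.2] [-16.   -6.  -29.9] 194 284
ends [62.2 -0.5  6.6] [-65.8  -0.8   6.8] 134 320
 gripends [ 33.2  -0.6 -28.5] [-15.4  -0.6 -31. ] 194 284
ends [62.2  5.4  7. ] [-66.2   6.4   7.3] 134 320
 gripends [ 33.3   4.4 -29. ] [-16.4   4.8 -29.1] 194 284
```

```bash
python3 -m handwheel '0 0 0 .5 .14 0 1;0 0 0 1 .28 0 1;0 0 0 1 .28 0 1;0 0 0 1 .28 0 1;0 0 0 1 .28 0 1;0 0 0 1 .28 0 1;0 0 0 1 .28 0 1;0 0 0 .9 .25 0 1' >/dev/null
python3 -m handwheel '0 0 -.1 .34 .09 0 1;0 0 0 0 0 .5 1;0 0 0 0 0 .8 1;0 0 0 0 0 .8 1;0 0 0 0 0 .5 1;0 0 0 0 0 .2 1;0 0 0 0 0 0 1;0 0 0 0 0 0 1'
python3 - <<'E'
from h import *
togo(.5646,.2437,.131,105.3)
s=monitor.get_state(); im,d=viewer.capture("wrist"); cv2.imwrite("pics/w3.png",im[...,::-1])
s2,ds=viewer.capture("scene"); cv2.imwrite("pics/s3.png",cv2.resize(s2[110:225,300:430,::-1],None,fx=4,fy=4,interpolation=cv2.INTER_CUBIC))
W=cloud("wrist",d,s);R=Rn.from_quat(s["orientation"]).as_matrix(); T=(W-np.array(s["tool_pos"]))@R*1000
top=(abs(W[...,2]-.0895)<.004)&(d>0); x,y=T[...,0],T[...,1]
p=T[top&(abs(x)<120)&(abs(y)<75)]
print("far edge x",np.percentile(p[:,0],99.7),"sides y",[np.percentile(p[(p[:,0]>a)&(p[:,0]<a+15),1],q).round(1) for a in (60,75,85) for q in (.5,99.5)])
q=p[abs(p[:,1])<8]; print("tower top in slot column begins x",np.percentile(q[:,0],[1,5]) if len(q) else None)
E
```

```text
t: 9.97
tool_pos: [0.565, 0.2446, 0.1967]
orientation: [0.606, 0.796, 0.0, 0.0]
force: [0.7, 0.3, -5.6]
gripper_width: 0.0195
grasp_force: 35.0
t 9.97 pos [0.565  0.2446 0.1967] yaw 105.43 tilt [0.04 0.  ] F [ 0.7  0.3 -5.6] w 0.0195 grip 35.0 q6 0.03
 turn [0.01 0.   0.03]  shift in goal axes [-0.03 -0.02  2.63]  in present axes [-0.03 -0.03  2.63]
far edge x 98.6214185942632 sides y [np.float64(-55.4), np.float64(53.6), np.float64(-55.4), np.float64(53.6), np.float64(-55.4), np.float64(53.3)]
tower top in slot column begins x [66.01620676 67.85472585]
```

View pics/w3.png

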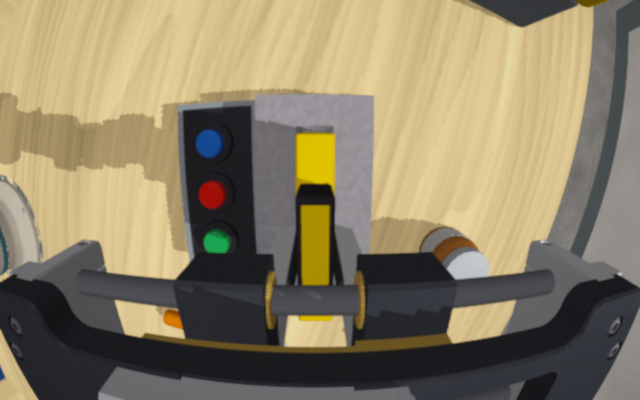

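View pics/s3.png

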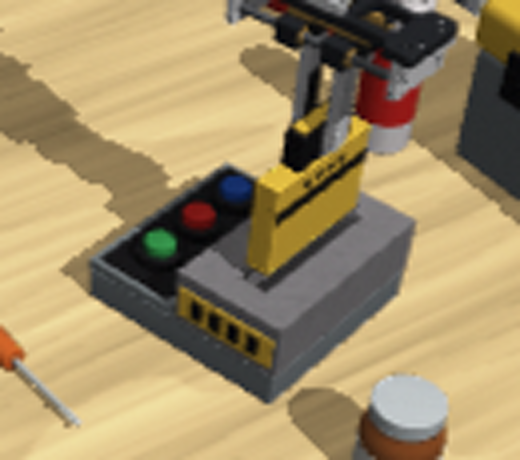

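The pack hangs just above the slot. In the wrist view the slot end shows at (316,130) in front of the pack. The measured offset is under 0.5 mm both ways, so I lower slowly.

```bash
python3 -m handwheel '0 0 0 0 0 .2 1;0 0 0 0 0 .2 1;0 0 0 0 0 .15 1;0 0 0 0 0 .15 1;0 0 0 0 0 .15 1;0 0 0 0 0 0 1'
python3 -c "
from h import *
togo(.565,.2445,.131,105.3)"
```

```text
t: 10.57
tool_pos: [0.564, 0.2442, 0.1737]
orientation: [0.606, 0.796, -0.001, -0.001]
force: [-0.4, -0.3, -5.4]
gripper_width: 0.0198
grasp_force: 35.0
t 10.57 pos [0.564  0.2442 0.1737] yaw 105.43 tilt [-0.12 -0.04] F [-0.4 -0.3 -5.4] w 0.0198 grip 35.0 q6 0.03
 turn [-0.03  0.    0.03]  shift in goal axes [0.   0.04 1.71]  in present axes [0.   0.05 1.71]
```

Underside is about 12 mm into the slot with no contact force. I carry on down.

```bash
python3 -m handwheel '0 0 0 0 0 .2 1;0 0 0 0 0 .2 1;0 0 0 0 0 .2 1;0 0 0 0 0 .2 1;0 0 0 0 0 .2 1;0 0 0 0 0 .2 1;0 0 0 0 0 .2 1;0 0 0 0 0 0 1'
python3 -c "
from h import *
togo(.565,.2445,.131,105.3)"
```

```text
t: 11.23
tool_pos: [0.5638, 0.2442, 0.1385]
orientation: [0.606, 0.796, -0.001, -0.001]
force: [0.3, -0.0, -6.5]
gripper_width: 0.0193
grasp_force: 35.0
t 11.23 pos [0.5638 0.2442 0.1385] yaw 105.44 tilt [-0.14 -0.05] F [ 0.3 -0.  -6.5] w 0.0193 grip 35.0 q6 0.03
 turn [-0.03  0.    0.03]  shift in goal axes [-0.    0.05  0.3 ]  in present axes [-0.    0.05  0.3 ]
```

```bash
python3 -m handwheel '0 0 0 0 0 .08 1;0 0 0 0 0 .08 1;0 0 0 0 0 .08 1;0 0 0 0 0 .04 1;0 0 0 0 0 0 1'
python3 -m handwheel '0 0 0 0 0 .03 1;0 0 0 0 0 .03 1;0 0 0 0 0 0 1'
```

```text
t: 11.65
tool_pos: [0.5645, 0.2444, 0.1327]
orientation: [0.606, 0.796, -0.0, -0.0]
force: [0.6, -0.4, -5.9]
gripper_width: 0.0196
grasp_force: 35.0
t: 11.9
tool_pos: [0.5646, 0.2444, 0.1314]
orientation: [0.606, 0.796, -0.0, 0.0]
force: [0.7, -0.5, -6.5]
gripper_width: 0.0197
grasp_force: 35.0
```

```bash
python3 -m handwheel '0 0 0 0 0 .03 1;0 0 0 0 0 .03 1;0 0 0 0 0 0 1'
python3 -m handwheel '0 0 0 0 0 .03 1;0 0 0 0 0 .03 1;0 0 0 0 0 0 1'
```

```text
t: 12.15
tool_pos: [0.5648, 0.2444, 0.1303]
orientation: [0.606, 0.796, 0.0, 0.0]
force: [-0.3, -0.3, -3.2]
gripper_width: 0.02
grasp_force: 35.0
t: 12.4
tool_pos: [0.5648, 0.2444, 0.1302]
orientation: [0.606, 0.796, 0.0, 0.0]
force: [-1.6, -0.5, 4.8]
gripper_width: 0.0196
grasp_force: 35.0
```

Contact with the floor came at TCP z 0.130, the expected home height. I release and back straight up.

```bash
python3 -m handwheel '0 0 0 0 0 .03 1;0 0 0 0 0 0 .3;0 0 0 0 0 0 0;0 0 0 0 0 0 0;0 0 0 0 0 0 0'
python3 -m handwheel '0 0 0 0 0 -.4 0;0 0 0 0 0 -.6 0;0 0 0 0 0 -.8 0;0 0 0 0 0 -.8 0;0 0 0 0 0 -.6 0;0 0 0 0 0 0 0;0 0 0 0 0 0 0'
python3 - <<'E'
from h import *
s=monitor.get_state(); im,d=viewer.capture("wrist"); cv2.imwrite("pics/w4.png",im[...,::-1])
P={"wrist":(im,d)}
for c in ("wrist","top","scene"):
    if c!="wrist": im,d=viewer.capture(c)
    W=cloud(c,d,s); x,y,z=np.moveaxis(W,-1,0)
    m=(np.hypot(x-.565,y-.2445)<.05)&(z>.145)&(z<.175)&(d>0)
    print(c,"grip top",m.sum(),np.median(z[m]) if m.any() else None)
    m=(np.hypot(x-.565,y-.2445)<.075)&(z>.105)&(z<.14)&(d>0)&(im[...,0]>120)&(im[...,2]<90)
    print("  slab top",m.sum(),np.median(z[m]) if m.any() else None)
    for n in ("key_blue_top","key_red_top","key_green_top"):
        for r in viewer.tip_of(n,c)[:1]: print("  ",n,round(r["p"],2),toworld(c,r["position"],s).round(4))
    hsv=cv2.cvtColor(im,cv2.COLOR_RGB2HSV); 
    near=(np.hypot(x-.458,y-.216)<.085)&(z>.055)&(z<.08)&(d>0)&(hsv[...,1]>130)&(hsv[...,2]>60)
    for n,lo,hi in (("blue",100,130),("green",45,85),("red",0,8)):
        p=W[near&(hsv[...,0]>=lo)&(hsv[...,0]<=hi)]
        if len(p)>5: print("   seg",n,len(p),((p.min(0)+p.max(0))/2).round(4),np.median(p,0).round(4))
togo(.5646,.2437,.2,105.3)
E
```

```text
t: 12.82
tool_pos: [0.565, 0.2446, 0.1278]
orientation: [0.606, 0.796, 0.0, 0.0]
force: [-0.4, 0.5, 0.6]
gripper_width: 0.043
grasp_force: 0.0
t: 13.4
tool_pos: [0.5652, 0.2446, 0.2087]
orientation: [0.606, 0.796, 0.001, 0.001]
force: [0.2, 0.0, -0.2]
gripper_width: 0.0467
grasp_force: 0.0
wrist grip top 2310 0.16086136768227968
  slab top 1335 0.12439550662038049
   key_blue_top 0.87 [0.4465 0.2679 0.0663]
   key_green_top 0.72 [0.4759 0.1622 0.065 ]
   seg blue 648 [0.4415 0.2665 0.0619] [0.4451 0.268  0.0662]
   seg green 561 [0.472  0.1587 0.0618] [0.4739 0.1631 0.0661]
   seg red 577 [0.4568 0.2129 0.0619] [0.4595 0.2156 0.0662]
top grip top 51 0.15910068824691945
  slab top 81 0.12426577435592989
   key_blue_top 0.65 [ 0.3931  0.5016 -0.003 ]
   key_green_top 0.59 [0.4727 0.1628 0.0639]
   seg green 76 [0.4717 0.161  0.0647] [0.4725 0.1618 0.0656]
   seg red 15 [0.461  0.2039 0.0628] [0.4611 0.2038 0.0658]
scene grip top 123 0.15936784550305033
  slab top 145 0.12207194868984587
   key_blue_top 0.61 [0.4414 0.2713 0.0655]
   key_red_top 0.37 [0.462  0.2168 0.0672]
   key_green_top 0.57 [0.473  0.1577 0.0668]
   seg blue 42 [0.4428 0.2695 0.0628] [0.4473 0.2678 0.0648]
   seg green 45 [0.4768 0.1609 0.0651] [0.4776 0.1614 0.066 ]
   seg red 42 [0.4613 0.2175 0.0627] [0.4632 0.214  0.0649]
t 14.0 pos [0.5646 0.2444 0.2075] yaw 105.43 tilt [-0.02 -0.01] F [-0.1  0.6  0.8] w 0.0472 grip 0.0 q6 0.03
 turn [-0.    0.    0.03]  shift in goal axes [-0.03 -0.01  0.3 ]  in present axes [-0.03 -0.01  0.3 ]
```

The pack is home: its grip top is at 0.161 m, which is 35 + 126 mm. The keys fit the dock model: blue (0.4444,0.2687), green (0.4732,0.1626). I close the fingers, move over blue, and turn 90° so the gripper body keeps clear of the pack.

```bash
python3 -m handwheel '0 0 0 0 0 -.5 1;0 0 0 .4 -.8 0 1;0 0 0 .5 -1 0 1;0 0 0 .5 -1 0 1;0 0 0 .5 -1 0 1;0 0 0 .32 -.58 0 1;0 0 -.6 0 0 0 1;0 0 -1 0 0 0 1' >/dev/null
python3 -m handwheel '0 0 -1 0 0 0 1;0 0 -1 0 0 0 1;0 0 -1 0 0 0 1;0 0 -1 0 0 0 1;0 0 -1 0 0 0 1;0 0 -1 0 0 0 1;0 0 -1 0 0 0 1;0 0 -1 0 0 0 1' >/dev/null
python3 -m handwheel '0 0 -1 0 0 0 1;0 0 -1 0 0 0 1;0 0 -1 0 0 0 1;0 0 -1 0 0 0 1;0 0 -1 0 0 0 1;0 0 -1 0 0 0 1;0 0 -1 0 0 0 1;0 0 -1 0 0 0 1' >/dev/null
python3 -m handwheel '0 0 -1 0 0 0 1;0 0 -1 0 0 0 1;0 0 0 0 0 0 1;0 0 0 0 0 0 1'
python3 -c "
from h import *
togo(.4444,.2687,.075,195.3)"
```

```text
t: 16.33
tool_pos: [0.4446, 0.2689, 0.2202]
orientation: [-0.132, 0.991, -0.0, 0.0]
force: [0.0, 0.1, 0.1]
gripper_width: 0.0004
grasp_force: 0.0
t 16.33 pos [0.4446 0.2689 0.2202] yaw -164.84 tilt [ 0.03 -0.  ] F [0.  0.1 0.1] w 0.0004 grip 0.0 q6 -1.43
 turn [-0.    0.01 -0.03]  shift in goal axes [ 0.01 -0.    5.81]  in present axes [ 0.01 -0.    5.81]
```

```bash
python3 -m handwheel '0 0 0 0 0 .6 1;0 0 0 0 0 1 1;0 0 0 0 0 1 1;0 0 0 0 0 1 1;0 0 0 0 0 1 1;0 0 0 0 0 .8 1;0 0 0 0 0 .4 1;0 0 0 0 0 0 1'
python3 -m handwheel '0 0 0 0 0 .1 1;0 0 0 0 0 .1 1;0 0 0 0 0 .1 1;0 0 0 0 0 .08 1;0 0 0 0 0 .08 1;0 0 0 0 0 .06 1;0 0 0 0 0 0 1'
```

```text
t: 17.0
tool_pos: [0.4428, 0.2681, 0.0731]
orientation: [-0.132, 0.991, -0.001, -0.002]
force: [0.2, 0.2, 0.4]
gripper_width: 0.0004
grasp_force: 0.0
t: 17.58
tool_pos: [0.4451, 0.2692, 0.0628]
orientation: [-0.133, 0.991, 0.0, 0.001]
force: [0.2, 0.3, 4.0]
gripper_width: 0.0004
grasp_force: 2.0
```

```bash
python3 -m handwheel '0 0 0 0 0 .04 1;0 0 0 0 0 .04 1;0 0 0 0 0 0 1'
python3 -m handwheel '0 0 0 0 0 .03 1;0 0 0 0 0 .03 1;0 0 0 0 0 0 1'
```

```text
t: 17.83
tool_pos: [0.4451, 0.2692, 0.0612]
orientation: [-0.133, 0.991, 0.0, 0.001]
force: [0.8, 0.4, 8.7]
gripper_width: 0.0001
grasp_force: 4.0
t: 18.08
tool_pos: [0.4452, 0.2692, 0.061]
orientation: [-0.133, 0.991, 0.0, 0.001]
force: [-2.6, -1.7, 16.3]
gripper_width: 0.0002
grasp_force: 8.5
```

The blue key is bottomed at z 0.061, 16 N. I go up, across well above red, to green.

```bash
python3 -m handwheel '0 0 0 0 0 -.3 1;0 0 0 0 0 -.8 1;0 0 0 0 0 -.9 1;0 0 0 0 0 0 1;0 0 0 0 -.6 0 1;0 0 0 0 -1 0 1;0 0 0 0 -1 0 1;0 0 0 0 -1 0 1'
python3 -m handwheel '0 0 0 0 -.8 0 1;0 0 0 0 0 0 1;0 0 0 0 0 0 1'
python3 -c "
from h import *
togo(.4735,.1627,.073,195.3)"
```

```text
t: 18.75
tool_pos: [0.467, 0.181, 0.1074]
orientation: [-0.133, 0.991, -0.0, -0.001]
force: [0.1, -0.7, 0.1]
gripper_width: 0.0003
grasp_force: 0.0
t: 19.0
tool_pos: [0.4725, 0.1621, 0.1076]
orientation: [-0.132, 0.991, 0.0, -0.001]
force: [1.0, 0.3, 0.4]
gripper_width: 0.0005
grasp_force: 0.0
t 19.0 pos [0.4725 0.1621 0.1076] yaw -164.86 tilt [-0.13 -0.  ] F [1.  0.3 0.4] w 0.0005 grip 0.0 q6 -1.64
 turn [ 0.01 -0.03 -0.03]  shift in goal axes [-0.04  0.01  1.38]  in present axes [-0.05  0.01  1.38]
```

```bash
python3 -m handwheel '0 0 0 0 0 .6 1;0 0 0 0 0 .5 1;0 0 0 0 0 .2 1;0 0 0 0 0 .1 1;0 0 0 0 0 .1 1;0 0 0 0 0 .1 1;0 0 0 0 0 .1 1;0 0 0 0 0 0 1'
python3 -m handwheel '0 0 0 0 0 .05 1;0 0 0 0 0 .05 1;0 0 0 0 0 .04 1;0 0 0 0 0 0 1'
```

```text
t: 19.67
tool_pos: [0.4736, 0.1631, 0.0663]
orientation: [-0.133, 0.991, 0.0, 0.0]
force: [-0.1, 1.3, 1.8]
gripper_width: 0.0004
grasp_force: 0.9
t: 20.0
tool_pos: [0.4736, 0.1631, 0.063]
orientation: [-0.133, 0.991, 0.0, 0.0]
force: [-0.8, 1.9, 4.0]
gripper_width: 0.0006
grasp_force: 1.9
```

```bash
python3 -m handwheel '0 0 0 0 0 .05 1;0 0 0 0 0 .04 1;0 0 0 0 0 .03 1;0 0 0 0 0 .03 1;0 0 0 0 0 0 1'
```

```text
t: 20.42
tool_pos: [0.4737, 0.1631, 0.061]
orientation: [-0.133, 0.991, 0.0, 0.001]
force: [-4.6, 2.8, 16.7]
gripper_width: 0.0005
grasp_force: 8.7
```

The green key is bottomed the same way. I go up clear and check the scene.

```bash
python3 -m handwheel '0 0 0 0 0 -.3 1;0 0 0 0 0 -.8 1;0 0 0 0 0 -1 1;0 0 0 0 0 -1 1;0 0 0 0 0 -1 1;0 0 0 0 0 -1 1;0 0 0 0 0 -.5 1;0 0 0 0 0 0 1'
python3 - <<'E'
from h import *
im,d=viewer.capture("scene"); cv2.imwrite("pics/s5.png",im[...,::-1])
W=cloud("scene",d); x,y,z=np.moveaxis(W,-1,0)
m=(np.hypot(x-.565,y-.2445)<.05)&(z>.145)&(z<.175)&(d>0); print(m.sum(),np.median(z[m]))
E
```

```text
t: 21.08
tool_pos: [0.4752, 0.1624, 0.2015]
orientation: [-0.133, 0.991, -0.001, 0.003]
force: [-0.5, -0.1, 0.8]
gripper_width: 0.0002
grasp_force: 0.0
122 0.15941540330485568
```

View pics/s5.png

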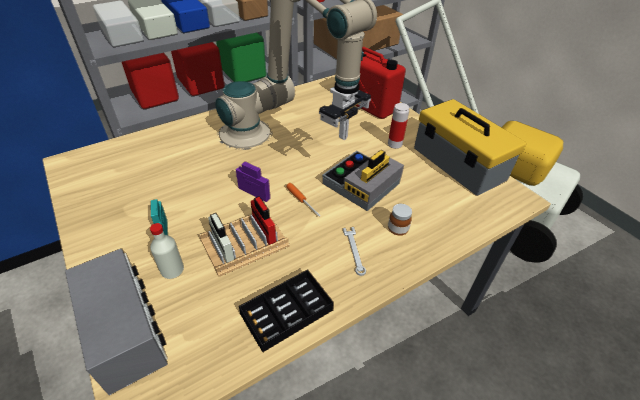

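The picture shows the pack seated in the dock at (374,163), the middle bay empty, and everything else where it was. The gripper is clear of everything.

```bash
python3 -c "
from station import job
print(job.finish_job())"
```

```text
the job is handed in; nothing more can be done
None
```

The yellow pack is fully home in the dock, blue and then green were each pressed right down and released, red was never touched, nothing else moved, and I handed the job in at about 21 s of the 64 s allowed.

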